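# Rack up: tube rack on the base, stacking frame over it

## Robot

A 7-joint arm with a two-finger parallel gripper is mounted at the origin on a cart in front of the work surface, level with it; the furniture and walls round the work are solid. World frame = base frame: x ahead of the robot, y to its left, z up, the work surface at z = 0. Lengths are in m, angles in rad, forces in N, time in s.
With the tool pointing down it reaches from about 0.425 to 0.825 m from the base axis. Payload 3.6 kg.
Tool frame: the origin (TCP) lies where the fingers leave the gripper's body, on its centre line; the fingertips stand 73 mm ahead of it and the grasp point (between the pads) lies 54 mm ahead of it; z points along the fingers, y is the line along which they close (so a half turn about z gives the same grasp; the last joint's range is limited). The gripper opens to 85 mm and grips with 20 to 120 N. Pads are 22 mm wide; open, the fingers measure 114 mm over their backs; the gripper's body (76 mm by 85 mm) begins 54 mm behind the grasp point. The pads swing forward as they close: fully open they stand 13 mm farther back than shut.
Start: joints at [-1.216, 0.615, -0.013, 1.423, 0.008, 1.103, -0.04], TCP at [0.242, 0.603, 0.304] pointing down, gripper open.
Joint ranges: [-3.12, 3.12], [-0.3, 2.06], [-1.34, 1.32], [0.26, 2.42], [-1.36, 4.5], [0.01, 1.98], [-2.84, 2.84]. Speed limits (rad/s): [2.79, 2.79, 3.14, 3.14, 3.14, 3.14, 3.14].

## Interface

Orientations are given as a unit quaternion [x, y, z, w].
In Python, from station import arm, snapshot, camera_info, ticket gives the robot as it stands. Calls block until the motion is done:
- arm.movep(position, orientation): joint-space move of the TCP to a pose.
- arm.line_to(position, velocity=0.15, ori=None): straight line of the TCP; ori=None keeps the orientation; velocity is the mean speed in m/s.
- arm.move_j(angles): joint-space move.
- arm.move_gripper(opening, effort=None): opening from 0.0 (shut) to 1.0 (fully open); effort is the grip in N (None keeps the last); returns when the fingers have stopped.
- arm.pause(seconds).
- arm.ik(position, orientation): joint angles nearest the present ones, or None.
- snapshot(name): name is "side" or "top"; returns the picture (420x560x3 uint8, blue, green, red); there is no depth.
- camera_info(name): a dict with "fx", "fy", "cx", "cy" (pixels), "dist_coeffs" ([k1, k2, p1, p2, k3] as OpenCV has them; the pictures are not rectified), "R" (3x3) and "t" (3): a world point X has camera coordinates R X + t. Camera axes: x right, y down, z forward; pixel columns grow to the right and rows downward; lengths in m; the calibration is good to about 2 mm. A picture is of the moment at which its call begins. camera_info takes no time and is no camera call.
A pose or a line that the arm cannot do raises arm.MotionError and nothing moves.
- ticket.finish_job(): hands the job in; it is judged then, once.
Readings, each from a call of its own:
- arm.read_time(): time.
- arm.read_joint_positions(): joint angles.
- arm.read_dq(): joint speeds.
- arm.read_effort(): joint torques, N m.
- arm.read_tool_pos(): TCP position.
- arm.read_eef_rot(): TCP orientation.
- arm.read_ft_force(): force on the tool from outside, world axes, zero at the start.
- arm.read_wrist_torque(): the same for the moment, N m.
- arm.read_opening(): opening from 0.0 (shut) to 1.0 (fully open).
- arm.read_finger_force(): force on a finger pad.
Only numpy, scipy, OpenCV 4.12 (cv2) and the standard library are available. Lean on these libraries where they do the work, as an engineer would, in place of code of your own. Each camera call takes 0.05 s, during which the arm holds its last target. There are 200 camera calls.

## Task

Build up the storage stack: set the empty white tube rack upright on the deck of the low base frame, centred between its four corner sockets and lying lengthwise along it. Then put the four-legged frame over it so that all four legs stand fully down in the base's corner sockets, and let go. Leave the other things on the worktop where they are.

Things in the scene. Friction and masses are not known exactly. Their poses are not given: they have to be found in the camera images.
- base_frame: low base frame, fixed: metal deck with a grey square socket at each corner, no legs or handle; 120 x 184 mm, long side along its y. Origin: centre of its underside on the worktop, z up. Flat deck, top at z = 12 mm, 138 mm long between the end sockets. Sockets at x = +-48, y = +-80 mm: 24 mm square, 17 mm square hole open upward, rim at z = 30 mm, floor at z = 14 mm
- upper_frame: loose frame, 0.4 kg, 120 x 184 (y) x 126 mm: metal deck on four legs, handle on top. Origin: its centre at the level of the leg ends, z up. Legs at x = +-48, y = +-80 mm, 12 mm diameter, lowest 7 mm tapering to 6 mm; deck z = 77 to 82 mm, grey corner sockets above to 106 mm. Same after a half turn. Seated, its origin is 14 mm above the base's and its deck clears the tube rack by 21 mm
- handle (a point): middle of the handle bar of the four-legged frame, 119 mm above its leg ends; the bar runs along the frame's y, 12 mm thick (x), 14 mm high, 100 mm long, with two uprights at y = +-44 mm and 30 mm of free space between bar and deck
- white_rack: empty white tube rack of two holed plates over a foot plate, loose, 0.12 kg, 55 (x) x 128 (y) x 58 (z) mm; origin: centre of its underside, z up. It can be gripped across its 55 mm width, on the plate edges at z = 27 to 30 and 54 to 58 mm. On the base's deck its origin is 12 mm above the base's origin
- marker: black and white marker pen, 135 mm long, lying on the worktop; stays where it is
- dish: round petri dish, 59 mm across, 15 mm high; stays where it is
- tape_roll: roll of tape lying flat, 98 mm across, 25 mm high; stays where it is
- small_bottle: small capped reagent bottle, 43 mm across, 82 mm high, standing; stays where it is

How it is judged:
By the outcome, as a careful person would: the job done as asked, in the order asked, and still so for the second after the job is handed in, with the robot touching nothing.
It also fails if it takes over 69 s, if anything falls off the work surface, if the arm or the gripper's body presses on something with over 40 N, if the wrist force passes 120 N, or if a joint passes its speed limit or range.

## Working session

There is one attempt and no reset: what is moved stays moved. The work goes in short steps, each a Python script; the robot and the scene stay as the last script left them, time stands still between calls to the robot, and variables do not carry over. Pictures are saved under pics/ and viewed, at most 10 in all, crops included, and the job is handed in when it is done.

```bash
mkdir -p pics; ls; python3 - <<'E'
from station import arm,snapshot,camera_info
import cv2,numpy as np
for n in("side","top"):
    im=snapshot(n); cv2.imwrite(f"pics/{n}0.png",im)
    c=camera_info(n); R=np.array(c["R"]);print(n,c["fx"],c["dist_coeffs"],(-R.T@np.array(c["t"])).round(3),R[2].round(2))
print(arm.read_eef_rot())
E
```

```text
pics
side 516.511760353317 [-0.20116145  0.          0.          0.          0.        ] [ 0.204 -1.377  0.799] [ 0.27  0.86 -0.43]
top 415.8478507416392 [-0.06824141  0.          0.          0.          0.        ] [ 4.910e-01 -1.000e-03  1.549e+00] [ 0.1   0.01 -1.  ]
[ 1.89711051e-01  9.81839263e-01 -1.15621886e-03 -2.03088914e-04]
```

View pics/top0.png

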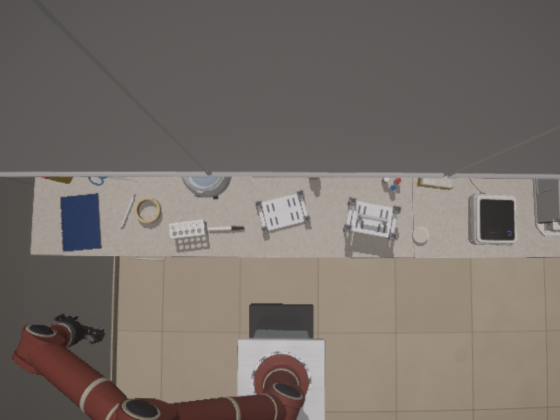

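View pics/side0.png

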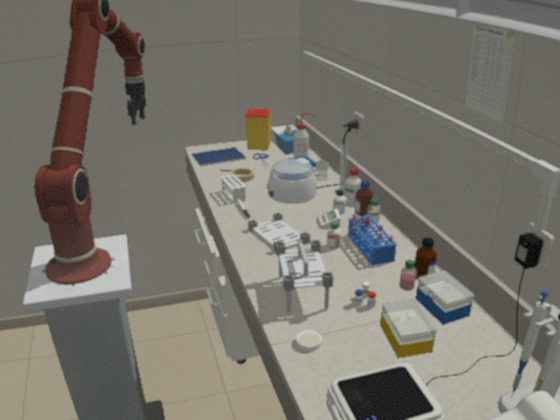

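The top view (up = +x, left = +y) shows the base frame at about (283,212), the upper frame at (373,220) and the white rack at (187,230), with the marker next to it at (225,229). The side view shows the same objects. I'll enlarge both next.

```bash
python3 - <<'E'
import cv2,numpy as np
t=cv2.imread("pics/top0.png");s=cv2.imread("pics/side0.png")
a=cv2.resize(t[180:260,160:260],(400,320),interpolation=cv2.INTER_CUBIC)
b=cv2.resize(t[180:260,250:350],(400,320),interpolation=cv2.INTER_CUBIC)
c=cv2.resize(t[180:260,330:430],(400,320),interpolation=cv2.INTER_CUBIC)
d=cv2.resize(s[165:240,205:280],(400,320)[::1],interpolation=cv2.INTER_CUBIC)
e=cv2.resize(s[205:315,235:345],(280,280),interpolation=cv2.INTER_CUBIC)
top=np.hstack([a,b]);
bot=np.hstack([c[:280],np.pad(e,((0,0),(0,120),(0,0)))])
cv2.imwrite("pics/crop1.png",np.vstack([top,bot]))
cv2.imwrite("pics/crop2.png",np.hstack([cv2.resize(s[165:225,205:265],(400,400),interpolation=cv2.INTER_CUBIC),cv2.resize(s[205:315,235:345],(400,400),interpolation=cv2.INTER_CUBIC)]))
E
```

```text
(no output)
```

View pics/crop1.png

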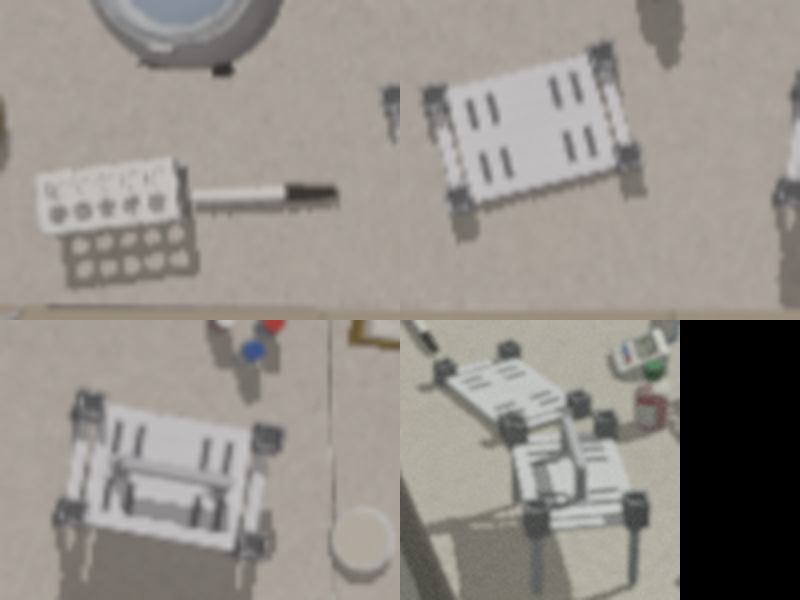

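View pics/crop2.png

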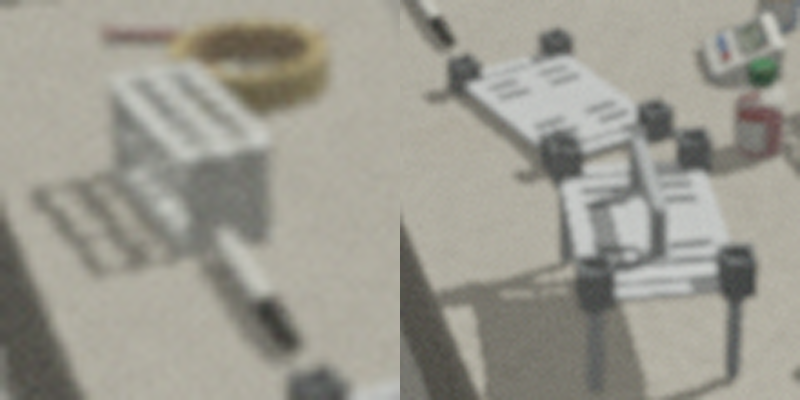

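The crops show the rack upright: holed plate on top, end touching close to the marker's white end at about (208,229). The base deck is bright and its dark sockets sit at about (259,205), (300,194), (307,219) and (265,229). The upper frame stands with its handle bar running roughly from (359,215) to (388,221). Next I'll measure all three from masks.

```bash
cat > h.py <<'E'
import cv2,numpy as np
from station import arm,snapshot,camera_info
from scipy.spatial.transform import Rotation as Rot
def K(n):
    c=camera_info(n);return np.array([[c["fx"],0,c["cx"]],[0,c["fy"],c["cy"]],[0,0,1.]]),np.array(c["dist_coeffs"]),np.array(c["R"]),np.array(c["t"])
def cast(n,px,z):
    k,d,R,t=K(n);p=cv2.undistortPoints(np.float64(px).reshape(-1,1,2),k,d)[:,0]
    o=-R.T@t;r=np.c_[p,np.ones(len(p))]@R
    return (o+r*((z-o[2])/r[:,2])[:,None])[:,:2]
def proj(n,X):
    k,d,R,t=K(n);return cv2.projectPoints(np.float64(X).reshape(-1,1,3),cv2.Rodrigues(R)[0],t,k,d)[0][:,0]
def up(im,box,s=4):   # box x0,y0,x1,y1
    x0,y0,x1,y1=box;return cv2.resize(im[y0:y1,x0:x1],None,fx=s,fy=s,interpolation=cv2.INTER_CUBIC)
def full(p,box,s=4): return (np.float64(p)+.5)/s-.5+np.array(box[:2])
def blobs(im,box,lo,hi,amin):
    g=cv2.cvtColor(up(im,box),cv2.COLOR_BGR2GRAY);m=cv2.inRange(g,lo,hi)
    cs,_=cv2.findContours(m,cv2.RETR_EXTERNAL,cv2.CHAIN_APPROX_NONE)
    return sorted([c for c in cs if cv2.contourArea(c)>amin],key=cv2.contourArea,reverse=True)
def down(yaw): # tool z down, tool y axis at angle yaw in world
    y=np.array([np.cos(yaw),np.sin(yaw),0]);z=np.array([0,0,-1.]);x=np.cross(y,z)
    return Rot.from_matrix(np.c_[x,y,z]).as_quat()
E
python3 - <<'E'
from h import *
im=cv2.imread("pics/top0.png")
for n,box,z,zs in(("rack",(160,212,215,240),.058,None),("base",(250,183,315,240),.012,.03),("upper",(338,190,405,245),.082,.106)):
    c=max(blobs(im,box,185,255,400),key=cv2.contourArea)
    r=cv2.boxPoints(cv2.minAreaRect(c));w=cast("top",full(r,box),z)
    e=w-np.roll(w,1,0);print(n,w.mean(0).round(4),np.linalg.norm(e,axis=1).round(4),[round(float(np.degrees(np.arctan2(*v[::-1])))%180,1) for v in e[:2]])
    if zs:
        for c in blobs(im,box,0,100,100)[:6]:
            (p,s,a)=cv2.minAreaRect(c);print("  dark",full(p,box).round(1),np.round(s,0),cast("top",full(p,box),zs).round(4))
E
```

```text
rack [0.5518 0.3424] [0.0523 0.1246 0.0522 0.1242] [8.9, 97.4]
base [ 0.6195 -0.0033] [0.1038 0.1362 0.104  0.1354] [14.6, 104.5]
  dark [300.  192.8] [14. 19.] [[ 0.6861 -0.068 ]]
  dark [258.  203.5] [15. 17.] [[0.6457 0.0862]]
  dark [306.8 218.4] [15. 17.] [[ 0.5917 -0.093 ]]
  dark [264.2 228.6] [15. 16.] [[0.5538 0.0626]]
upper [ 0.5968 -0.324 ] [0.1289 0.0869 0.1297 0.087 ] [79.3, 168.4]
  dark [396.4 209. ] [27. 20.] [[ 0.6209 -0.402 ]]
  dark [347.1 227.1] [24. 15.] [[ 0.5572 -0.2282]]
  dark [393.4 236.1] [18. 16.] [[ 0.5263 -0.3895]]
  dark [352.6 200. ] [15. 16.] [[ 0.6519 -0.2486]]
  dark [384.1 228.1] [ 6. 30.] [[ 0.554  -0.3575]]
```

```bash
python3 - <<'E'
from h import *
print("bar",cast("top",[(359.5,215.5),(388.75,220.5)],.126).round(4))
def pick(yaws,p):
    q0=np.array(arm.read_joint_positions());print(q0.round(2))
    for y in yaws:
        q=arm.ik(p,down(y)); print(round(np.degrees(y)),None if q is None else np.round(q,2))
y=np.radians(7.8);pick([y,y-np.pi],[.5518,.3424,.22])
b=np.radians(14.4);pick([b,b-np.pi],[.6194,-.003,.22])
u=np.radians(-11);pick([u,u-np.pi],[.59,-.318,.3])
E
```

```text
bar [[ 0.5962 -0.2683]
 [ 0.5794 -0.3691]]
[-1.22  0.62 -0.01  1.42  0.01  1.1  -0.04]
8 [-0.72  0.7   0.23  1.53 -0.19  0.93 -0.29]
-172 [-0.29  0.75 -0.54  1.51  0.43  1.    2.33]
[-1.22  0.62 -0.01  1.42  0.01  1.1  -0.04]
14 [-0.21  0.67  0.31  1.62 -0.25  0.89  0.44]
-166 [-0.6   0.92  1.13  1.64 -0.89  1.18 -2.14]
[-1.22  0.62 -0.01  1.42  0.01  1.1  -0.04]
-11 [ 0.02  0.8   0.92  1.38 -0.64  1.27  0.78]
-191 [-0.05  0.89  1.13  1.38 -0.8   1.36 -2.24]
```

```bash
python3 - <<'E'
from h import *
q=down(np.radians(7.8));x,y=.5518,.3424
arm.movep([x,y,.2],q)
arm.line_to([x,y,.098],.1)
arm.move_gripper(0.0,40)
print("open",arm.read_opening(),arm.read_finger_force(),arm.read_tool_pos())
arm.line_to([x,y,.22],.12)
print(arm.read_opening(),arm.read_ft_force())
q=down(np.radians(14.4))
arm.movep([.6194,-.003,.22],q)
t=snapshot("top");s=snapshot("side")
cv2.imwrite("pics/t1.png",t);cv2.imwrite("pics/s1.png",s)
a=cv2.resize(t[170:250,220:320],(500,400),interpolation=cv2.INTER_CUBIC)
b=cv2.resize(s[140:260,220:340],(400,400)[:2],interpolation=cv2.INTER_CUBIC)
cv2.imwrite("pics/c1.png",np.hstack([a,b])[:, :800] if 0 else cv2.resize(np.hstack([a,b]),(800,356)))
print(arm.read_time(),arm.read_tool_pos())
E
```

```text
open 0.6270780916797076 42.318966020975495 [0.55199398 0.34254176 0.09887596]
0.6288021405271695 [-0.45387534 -0.67910925 -0.69529987]
5.8083 [ 6.19542943e-01 -2.01255454e-04  2.19845706e-01]
```

View pics/c1.png

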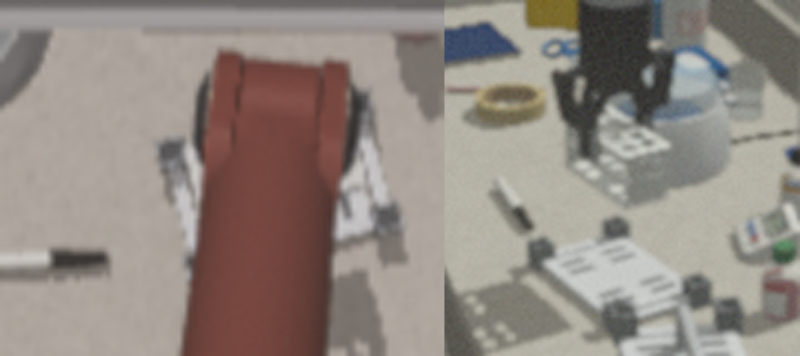

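The top crop shows the arm hiding most of the base. The side crop shows the rack held level in the gripper over the base. I'll lower it gently while watching the force.

```bash
python3 - <<'E'
from h import *
x,y=.6194,-.003
arm.line_to([x,y,.135],.12);arm.pause(.3)
print(arm.read_tool_pos(),arm.read_ft_force());f0=arm.read_ft_force()[2]
for z in np.arange(.13,.1075,-.003):
    arm.line_to([x,y,z],.04)
    f=arm.read_ft_force()[2]-f0
    print(round(z,4),np.round(arm.read_tool_pos()[2],4),round(f,1))
    if f>4:break
s=snapshot("side");cv2.imwrite("pics/s2.png",s)
print(arm.read_time())
cv2.imwrite("pics/c2.png",cv2.resize(s[170:260,230:350],(800,600),interpolation=cv2.INTER_CUBIC))
E
```

```text
[ 0.61968428 -0.00300133  0.13566127] [-0.57523953 -0.24594849 -1.96964526]
0.13 0.1295 -0.2
0.127 0.1267 0.4
0.124 0.1238 -0.5
0.121 0.1207 0.5
0.118 0.1177 -0.2
0.115 0.1147 0.1
0.112 0.1118 0.0
0.109 0.1108 9.8
9.0417
```

View pics/c2.png

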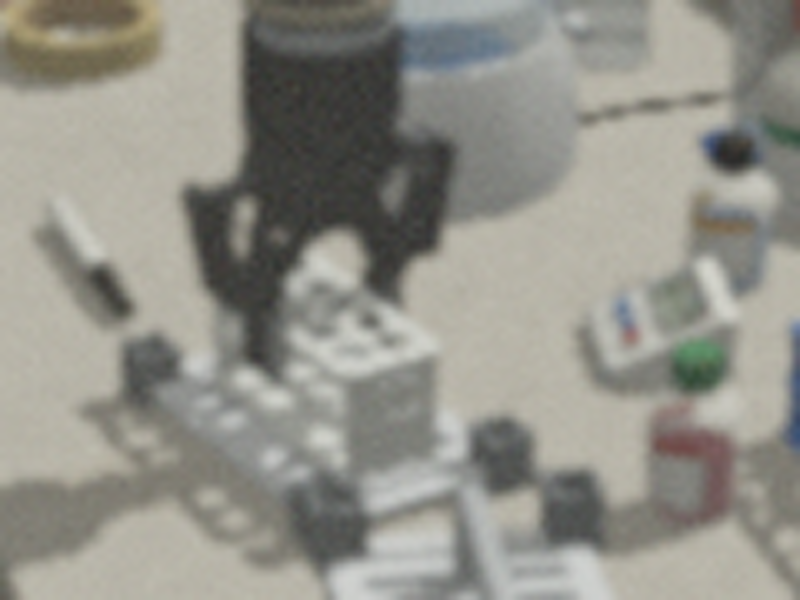

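The side crop shows the rack sitting level on the deck between the sockets, and contact came at the expected height. Release it and move to the upper frame.

```bash
python3 - <<'E'
from h import *
arm.line_to([.6194,-.003,.111],.05)
arm.move_gripper(1.0);arm.line_to([.6194,-.003,.24],.15)
q=down(np.radians(-10.7))
arm.movep([.5885,-.318,.30],q);arm.pause(.2)
t=snapshot("top");s=snapshot("side");cv2.imwrite("pics/t3.png",t);cv2.imwrite("pics/s3.png",s)
print(arm.read_time(),arm.read_tool_pos(),np.round(arm.read_joint_positions(),2))
a=cv2.resize(t[180:240,245:325],(533,400),interpolation=cv2.INTER_CUBIC)
b=cv2.resize(s[200:320,230:350],(267,267),interpolation=cv2.INTER_CUBIC)
cv2.imwrite("pics/c3.png",np.hstack([a,np.pad(b,((0,133),(0,0),(0,0)))]))
box=(250,183,315,240)
for c in blobs(t,box,185,255,400):
    r=cv2.boxPoints(cv2.minAreaRect(c));print(cast("top",full(r,box),.07).round(4).tolist())
E
```

```text
12.25 [ 0.58904143 -0.31680707  0.29985501] [ 0.3   0.66  0.3   1.37 -0.2   1.13  0.44]
[[0.6497, 0.0729], [0.6804, -0.0543], [0.6072, -0.0715], [0.5767, 0.0552]]
[[0.61, 0.0809], [0.6128, 0.0698], [0.5654, 0.0575], [0.5626, 0.0686]]
[[0.6495, -0.0683], [0.6524, -0.0789], [0.6032, -0.0919], [0.6004, -0.0814]]
```

View pics/c3.png

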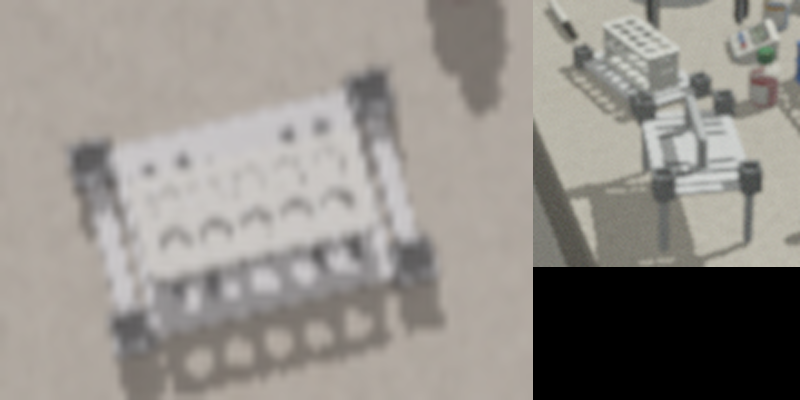

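The crop shows the rack upright, parallel to and centred on the base deck between the dark sockets. The upper frame hasn't moved. Grasp its handle now.

```bash
python3 - <<'E'
from h import *
x,y=.5885,-.318
arm.line_to([x,y,.174],.12)
arm.move_gripper(0.0,90)
print(arm.read_opening(),arm.read_finger_force(),arm.read_tool_pos(),np.round(arm.read_ft_force(),1))
arm.line_to([x,y,.294],.12);arm.pause(.2)
print(np.round(arm.read_ft_force(),1),np.round(arm.read_wrist_torque(),2),arm.read_opening())
q=down(np.radians(14.4))
xb,yb=.6194,-.003
arm.movep([xb,yb,.294],q);arm.pause(.6)
t=snapshot("top");s=snapshot("side");cv2.imwrite("pics/t4.png",t);cv2.imwrite("pics/s4.png",s)
print(arm.read_time(),arm.read_tool_pos(),arm.read_eef_rot()-q)
a=cv2.resize(t[170:245,235:335],(533,400),interpolation=cv2.INTER_CUBIC)
b=cv2.resize(s[130:260,225:355],(600,600),interpolation=cv2.INTER_CUBIC)
cv2.imwrite("pics/c4.png",cv2.resize(np.hstack([np.pad(a,((0,200),(0,0),(0,0))),b]),(800,424)))
E
```

```text
0.11526250835445787 87.74895429611206 [ 0.58872117 -0.31809104  0.17424465] [ 0.4 -0.4  1.5]
[ 0.3  0.1 -3.9] [0.02 0.06 0.02] 0.11532417720417866
17.3833 [ 0.61940119 -0.00293082  0.29399005] [-5.03284817e-05  3.90361401e-05  4.46270502e-06 -9.08774003e-06]
```

View pics/c4.png

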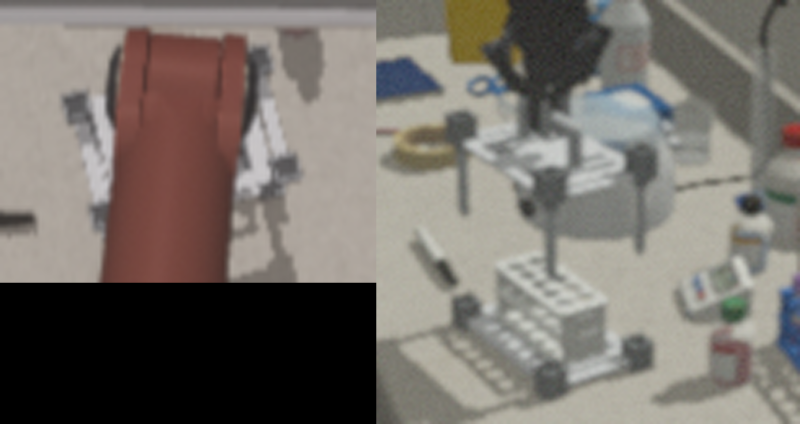

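The side crop shows the frame held level over the base, with the legs above their sockets. In the top view all four frame sockets show around the arm. Now I'll measure the frame against the base in both views.

```bash
cat > m.py <<'E'
from h import *
L=np.array([[48,80],[48,-80],[-48,80],[-48,-80]])/1e3
def fit(n,im,P,zo,zs,thr,tag):
    """P: expected (x,y,yaw of frame x); zo origin height; zs socket centre height above origin"""
    c,s=np.cos(P[2]),np.sin(P[2]);W=L@np.array([[c,s],[-s,c]])+P[:2]
    e=proj(n,np.c_[W,np.full(4,zo+zs)]);got={}
    for i,p in enumerate(e):
        x0,y0=(p-9).astype(int);box=(x0,y0,x0+19,y0+19)
        cs=blobs(im,box,0,thr,200)
        if not cs: continue
        m=max(cs,key=cv2.contourArea);r,sz,_=cv2.minAreaRect(m)
        if not(14<min(sz) and max(sz)<48): print(tag,n,i,"rej",np.round(sz));continue
        M=cv2.moments(m);u=full([M["m10"]/M["m00"],M["m01"]/M["m00"]],box);got[i]=cast(n,u,zo+zs)[0]
        print(tag,n,i,"px err",np.round(u-p,1),"size",np.round(sz),"mm",np.round(1e3*(got[i]-W[i]),1))
    if len(got)>2:
        A=np.array([W[i] for i in got]);B=np.array(list(got.values()));a=A-P[:2]
        X=np.vstack([[[1,0,-v[1]],[0,1,v[0]]] for v in a]);d=np.linalg.lstsq(X,(B-A).ravel(),rcond=None)[0]
        print(" ->",tag,n,"d(mm)",np.round(d[:2]*1e3,1),"dyaw(deg)",round(np.degrees(d[2]),2));return d
E
python3 - <<'E'
from m import *
P=(.6194,-.003,np.radians(14.4))
t0=cv2.imread("pics/top0.png");s0=cv2.imread("pics/s3.png");t=cv2.imread("pics/t4.png");s=cv2.imread("pics/s4.png")
fit("top",t0,P,0,.03,100,"base");fit("top",t,P,.12,.106,100,"frame")
fit("side",s,P,0,.02,105,"base");fit("side",s,P,.12,.094,105,"frame")
E
```

```text
base top 1 px err [-0.1 -0.1] size [14. 19.] mm [0.5 0.4]
frame top 0 px err [0.6 0.5] size [31. 21.] mm [-1.5 -1.9]
frame top 1 rej [53. 61.]
frame top 2 rej [75. 44.]
frame top 3 px err [ 0.2 -0.4] size [15. 23.] mm [ 1.3 -0.6]
base side 1 px err [0. 2.] size [41. 34.] mm [ -4.2 -12.1]
base side 2 px err [-0.8  1.9] size [31. 44.] mm [ -5.8 -11.5]
base side 3 px err [-0.5  2. ] size [44. 43.] mm [ -4.8 -10.8]
 -> base side d(mm) [ -5.  -11.5] dyaw(deg) 0.14
frame side 0 rej [75. 75.]
frame side 1 rej [54. 37.]
frame side 2 rej [53. 50.]
frame side 3 rej [52. 57.]
```

The relative offsets look small: top view within about 2 mm, and the side-view base bias is only the assumed socket-centre height. Next I'll lower until the leg ends are just above the rims and look closely.

```bash
python3 - <<'E'
from m import *
xb,yb=.6194,-.003
arm.line_to([xb,yb,.1742+.036],.1);arm.pause(.5)
s=snapshot("side");cv2.imwrite("pics/s5.png",s)
print(arm.read_time(),arm.read_tool_pos())
h=arm.read_tool_pos()[2]-.1742
P=(xb,yb,np.radians(14.4));c,sn=np.cos(P[2]),np.sin(P[2]);W=L@np.array([[c,sn],[-sn,c]])+P[:2]
e=proj("side",np.c_[W,np.full(4,h)]);r=proj("side",np.c_[W,np.full(4,.03)]);print("exp leg ends",e.round(1).tolist(),"rims",r.round(1).tolist())
big=cv2.resize(s[165:265,235:335],(600,600),interpolation=cv2.INTER_CUBIC)
for p in r:
    q=((p-[235,165]+.5)*6-.5).astype(int);cv2.circle(big,tuple(int(v) for v in q),2,(0,0,255),-1)
for p in e:
    q=((p-[235,165]+.5)*6-.5).astype(int);cv2.circle(big,tuple(int(v) for v in q),2,(0,255,0),-1)
cv2.imwrite("pics/c5.png",big)
E
```

```text
18.925 [ 0.61940037 -0.00299428  0.21024429]
exp leg ends [[277.7, 211.9], [304.8, 231.5], [252.2, 219.0], [278.2, 239.8]] rims [[277.7, 213.5], [304.8, 233.3], [252.3, 220.7], [278.2, 241.6]]
```

View pics/c5.png

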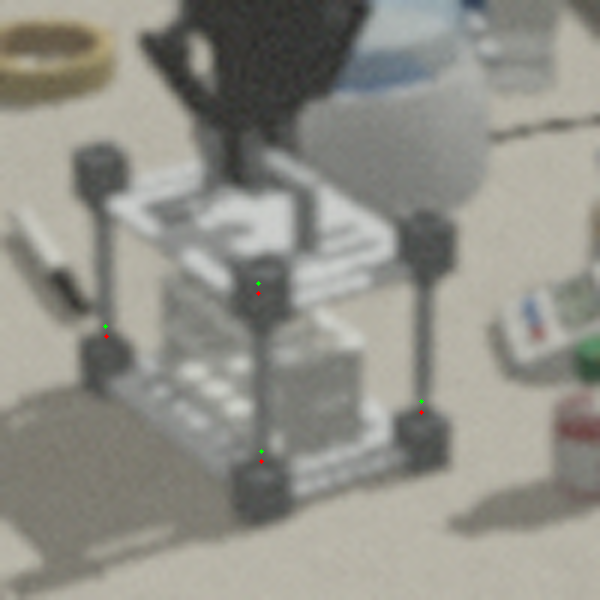

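The side crop shows three legs lined up with their sockets to within about half a pixel: legs at about x = 103, 261 and 423, sockets at 105, 262 and 421. The rack stands clear inside. I'll lower with a force check.

```bash
python3 - <<'E'
from m import *
xb,yb=.6194,-.003
f0=np.array(arm.read_ft_force())
for z in np.arange(.2072,.1855,-.002):
    arm.line_to([xb,yb,z],.03);arm.pause(.1)
    f=np.array(arm.read_ft_force())-f0
    print(round(z,4),np.round(arm.read_tool_pos(),4),np.round(f,1),np.round(arm.read_wrist_torque(),2))
    if f[2]>12:break
print(arm.read_time())
E
```

```text
0.2072 [ 0.6194 -0.003   0.2071] [ 1.2  0.  -1.2] [-0.03 -0.04 -0.04]
0.2052 [ 0.6194 -0.003   0.2052] [1.5 0.9 0.2] [ 0.07 -0.03  0.03]
0.2032 [ 0.6194 -0.003   0.2032] [ 1.3 -0.4  0.6] [-0.02  0.02  0.01]
0.2012 [ 0.6194 -0.003   0.2012] [ 1.4 -1.4  0.2] [-0.06  0.    0.04]
0.1992 [ 0.6194 -0.003   0.1992] [ 2.6 -1.2  0. ] [-0.01 -0.02  0.05]
0.1972 [ 0.6194 -0.003   0.1972] [ 1.2 -0.9 -0.6] [-0.04 -0.04  0.03]
0.1952 [ 0.6194 -0.003   0.1952] [ 2.1  0.7 -0.1] [-0.02  0.02  0.01]
0.1932 [ 0.6194 -0.003   0.1931] [ 0.9 -0.1  0.4] [ 0.03 -0.03  0.02]
0.1912 [ 0.6194 -0.003   0.1912] [ 1.6 -0.6 -0.4] [ 0.03 -0.03 -0.  ]
0.1892 [ 0.6194 -0.003   0.1892] [ 1.5 -0.5 -0.8] [0.01 0.03 0.01]
0.1872 [ 0.6199 -0.003   0.1882] [ 1.  -0.9  8.6] [-0.01  0.27  0.05]
22.775
```

The legs bottomed out at exactly the expected seated height (0.1882). Release, retreat and check.

```bash
python3 - <<'E'
from m import *
xb,yb=.6194,-.003
arm.line_to([xb,yb,.1882],.03)
arm.move_gripper(0.8);arm.line_to([xb,yb,.30],.12)
arm.movep([.5,.3,.32],down(np.radians(14.4)));arm.pause(.3)
t=snapshot("top");s=snapshot("side");cv2.imwrite("pics/t6.png",t);cv2.imwrite("pics/s6.png",s)
print(arm.read_time())
a=cv2.resize(t[180:240,245:325],(400,300),interpolation=cv2.INTER_CUBIC)
b=cv2.resize(s[165:265,235:335],(400,400),interpolation=cv2.INTER_CUBIC)
c=cv2.resize(t[180:260,110:260],(400,200));d=cv2.resize(s[140:340,180:380],(200,200))
cv2.imwrite("pics/c6.png",np.hstack([np.vstack([a,c]),np.vstack([b,np.pad(d[:100],((0,0),(0,200),(0,0)))])]))
P=(xb,yb,np.radians(14.4));fit("top",t,P,.014,.106,100,"frame")
E
```

```text
26.3333
frame top 0 px err [ 0.1 -0.1] size [16. 18.] mm [ 0.4 -0.3]
frame top 1 px err [ 0.  -0.1] size [22. 18.] mm [ 0.5 -0.2]
```

View pics/c6.png

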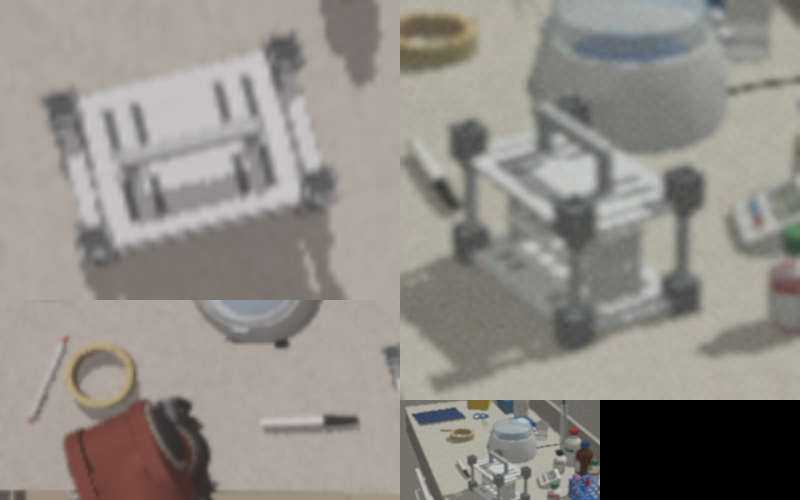

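The picture shows the frame level and seated, with all the legs in the base sockets and the rack upright inside. The marker and tape roll are where they were, and the robot is clear of everything.

```bash
python3 -c "
from station import ticket
print(ticket.finish_job())"
```

```text
the job is handed in; nothing more can be done
None
```

The white rack is upright and centred on the base deck, the four-legged frame stands fully down in the base's sockets over it, and the job is handed in at about 26 s of the allowed 69 s.

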